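Close the keeper flaps of a washer jig

TASK

Five lock washers lie in the jig under orange keeper flaps that stand half open. With the fingertips only, stroke lightly along the row, starting at the end with the white bar, so that the flaps are laid down flat one after another in that order. Grasp and lift nothing, do not shove the jig out of place, and leave the tools and parts around it undisturbed.

Things in the scene. Friction and masses are not known exactly. Their poses are not given: they have to be found in the camera images.
- jig: loose dark steel plate 240 (x) x 120 (y) x 10 mm, about 1.8 kg, slides if pushed sideways with some 10 N; origin: centre of its underside. On it an arched row (radius 170 mm, bulging to +y, pitch 44 mm) of five pads 34 x 30 mm, a lock washer on each, and over it an orange flap hinged at the end nearer the white bar. The row runs along +x from the white bar painted at the -x edge.
- flap1 (a joint): orange keeper flap 1 (the first, next to the white bar), 30 mm long, 20 mm wide, 2.5 mm thick; angle in rad: 0 = lying flat on its washer, larger = its free end stands up higher; starts about 0.35 to 0.75. No spring: light friction hinge (0.005 N m), stays where left; 1 to 2 N at mid-length lays it down. Top of a flat flap: 20.5 mm above the bench
- flap1_hinge (a point): middle of flap 1's hinge pin, at mid-thickness of the flap, 1.25 mm below the top of the flat flap (19.25 mm above the bench)
- flap1_tip (a point): middle of flap 1's free edge, 30 mm from its hinge, at mid-thickness; moves with the flap. The horizontal direction from the hinge to it is the direction of the row here
- flap2 (a joint): orange keeper flap 2 (number 2 from the white bar), 30 mm long, 20 mm wide, 2.5 mm thick; angle in rad: 0 = lying flat on its washer, larger = its free end stands up higher; starts about 0.35 to 0.75. No spring: light friction hinge (0.005 N m), stays where left; 1 to 2 N at mid-length lays it down. Top of a flat flap: 20.5 mm above the bench
- flap2_hinge (a point): middle of flap 2's hinge pin, at mid-thickness of the flap, 1.25 mm below the top of the flat flap (19.25 mm above the bench)
- flap2_tip (a point): middle of flap 2's free edge, 30 mm from its hinge, at mid-thickness; moves with the flap. The horizontal direction from the hinge to it is the direction of the row here
- flap3 (a joint): orange keeper flap 3 (number 3 from the white bar), 30 mm long, 20 mm wide, 2.5 mm thick; angle in rad: 0 = lying flat on its washer, larger = its free end stands up higher; starts about 0.35 to 0.75. No spring: light friction hinge (0.005 N m), stays where left; 1 to 2 N at mid-length lays it down. Top of a flat flap: 20.5 mm above the bench
- flap3_hinge (a point): middle of flap 3's hinge pin, at mid-thickness of the flap, 1.25 mm below the top of the flat flap (19.25 mm above the bench)
- flap3_tip (a point): middle of flap 3's free edge, 30 mm from its hinge, at mid-thickness; moves with the flap. The horizontal direction from the hinge to it is the direction of the row here
- flap4 (a joint): orange keeper flap 4 (number 4 from the white bar), 30 mm long, 20 mm wide, 2.5 mm thick; angle in rad: 0 = lying flat on its washer, larger = its free end stands up higher; starts about 0.35 to 0.75. No spring: light friction hinge (0.005 N m), stays where left; 1 to 2 N at mid-length lays it down. Top of a flat flap: 20.5 mm above the bench
- flap4_hinge (a point): middle of flap 4's hinge pin, at mid-thickness of the flap, 1.25 mm below the top of the flat flap (19.25 mm above the bench)
- flap4_tip (a point): middle of flap 4's free edge, 30 mm from its hinge, at mid-thickness; moves with the flap. The horizontal direction from the hinge to it is the direction of the row here
- flap5 (a joint): orange keeper flap 5 (the last), 30 mm long, 20 mm wide, 2.5 mm thick; angle in rad: 0 = lying flat on its washer, larger = its free end stands up higher; starts about 0.35 to 0.75. No spring: light friction hinge (0.005 N m), stays where left; 1 to 2 N at mid-length lays it down. Top of a flat flap: 20.5 mm above the bench
- flap5_hinge (a point): middle of flap 5's hinge pin, at mid-thickness of the flap, 1.25 mm below the top of the flat flap (19.25 mm above the bench)
- flap5_tip (a point): middle of flap 5's free edge, 30 mm from its hinge, at mid-thickness; moves with the flap. The horizontal direction from the hinge to it is the direction of the row here
- bushing: steel flanged bushing, 34 mm wide at the foot, 24 mm above, 36 mm high, standing loose on the jig's plate inside the bend of the row, 40 mm to the -y side of the jig's middle; origin at the centre of its underside; leave alone
- screwdriver: screwdriver with a yellow handle, lying on the bench beside the jig on its +y side; leave alone
- stem: black handlebar stem, about 116 x 44 x 38 mm, lying on the bench beside the jig on its -y side; origin under its middle; leave alone
- wrench: steel wrench lying on the bench to the robot's left; leave alone
- tin: open red tin box 100 x 75 x 45 mm, far left; leave alone
- jar: white jar with a blue lid, 60 mm wide, 75 mm high, far right; leave alone

How it is judged:
On the way, in this order (a step that is already met when the one before it is completed fails the run):
1. flap 1 laid flat, flap 2 not yet (value of joint flap1 below 0.12 rad).
2. flap 2 laid flat, flap 3 not yet (value of joint flap2 below 0.12 rad).
3. flap 3 laid flat, flap 4 not yet (value of joint flap3 below 0.12 rad).
4. flap 4 laid flat, flap 5 not yet (value of joint flap4 below 0.12 rad).
5. flap 5 laid flat (value of joint flap5 below 0.12 rad).
At the end, for the whole second after the job is handed in: all five flaps lie flat (each under 0.12 rad, about 4 mm at the free edge), the jig is at rest within 20 mm of where it lay, and every other part is within 20 mm of where it lay (value of joint each of flap1, flap2, flap3, flap4, flap5 below 0.12 rad and distance of each of jig, bushing, screwdriver, stem, wrench, tin, jar from where it was at the start of the episode below 0.02 m and linear speed of jig below 0.02 m/s); the robot touches nothing.
It fails at once if the jig is shoved more than 20 mm (distance of jig from where it was at the start of the episode above 0.02 m).
It fails at once if the jig is lifted (10 mm) or tipped (0.1 rad) (height (world z) of jig above 0.01 m or angle between jig's own z axis and vertical above 0.1 rad).
It fails at once if a flap is lifted up beyond 0.95 rad (value of joint any of flap1, flap2, flap3, flap4, flap5 above 0.95 rad).
It fails at once if the fingers press on the jig with more than 30 N (contact force between the fingers and jig above 30 N).
It fails at once if another tool or part is moved more than 20 mm (distance of any of bushing, screwdriver, stem, wrench, tin, jar from where it was at the start of the episode above 0.02 m).
It also fails if it takes over 43 s, if anything falls off the work surface, if the arm or the gripper's body presses on something with over 40 N, if the wrist force passes 120 N, or if a joint passes its speed limit or range.

ROBOT

A 6-joint arm with a two-finger parallel gripper is mounted at the origin on the work surface. World frame = base frame: x ahead of the robot, y to its left, z up, the work surface at z = 0. Lengths are in m, angles in rad, forces in N, time in s.
With the tool pointing down it reaches from about 0.25 to 0.725 m from the base axis. Payload 4 kg.
Tool frame: the origin (TCP) lies at the very end of the fingers, on their centre line; the grasp point (between the pads) lies 19 mm behind it; z points along the fingers, y is the line along which they close (so a half turn about z gives the same grasp; the last joint's range is limited). The gripper opens to 85 mm and grips with 20 to 120 N. Pads are 22 mm wide; open, the fingers measure 114 mm over their backs; the gripper's body (76 mm by 85 mm) begins 54 mm behind the grasp point. The pads swing forward as they close: fully open they stand 13 mm farther back than shut.
Start: joints at [-1.119, 0.241, 0.005, 1.335, 0, 1.571], TCP at [0.218, -0.45, 0.231] pointing down, gripper open.
Joint ranges: [-2.72, 2.72], [-1.05, 1.87], [-1.09, 1.28], [-1.99, 2.15], [-1.42, 1.44], [-3.14, 3.14]. Speed limits (rad/s): [2.79, 2.79, 3.14, 3.14, 3.14, 3.14].

INTERFACE

Orientations are given as a unit quaternion [x, y, z, w].
In Python, from workcell import * gives the robot as it stands. The module is installed in compiled form; this text tells all that it offers.
- The arm moves only by the tool send_rows, never from a script. Its argument "steps" is text: rows parted by semicolons, each of 7 numbers parted by spaces: the opening, from -1 (shut) to 1 (fully open), then the shift along the world's x, y, z in m, then the turn, a rotation vector about the world's x, y, z in rad. A call has exactly 5 rows; each row shifts and turns the commanded pose from where the row before left it; what a row does not reach is not made up. A row lasts 1/12 s, in which the tool goes at most 41.7 mm and 7.16 degrees, less where a joint would pass 70% of its speed; a pose out of reach is approached as far as the arm can. A call is refused whole if a number of a shift passes 0.0417 or a number of a turn 0.125, either way. A call with a gripper value outside its range is refused whole. The fingers move at their own pace and stop on an object; the grip force is fixed at half the most. Time passes only in rows, so rows that do not move let the fingers close, or fill a call up. It gives the time, the measured TCP pose, the force, the opening and the grip force at its end, in the units of the state.
- get_obs(): the state, without advancing time (a new reading comes with each control period).
- camera(name): name is "scene" or "top" or "wrist"; returns a dict with "frame" (384x512x3 uint8, red, green, blue), "range_z" (384x512 float32, m along the optical axis (not along the pixel's ray), 0 where there is no reading), "camera_matrix" (3x3 intrinsics, pixels), "extrinsics" (4x4, takes a point from world to camera coordinates); the wrist camera has in their place "T_tool_cam" (4x4, takes a point from camera to tool coordinates, whose origin is the TCP and whose axes are the flange's). Camera axes: x right, y down, z forward; pixel columns grow to the right and rows downward; lengths in m; the calibration is good to about 2 mm. A picture is of the moment at which its call begins: read the wrist's pose just before it.
- job_done(): hands the job in; it is judged then, once.
The state is a dict: "clock": time; "joint_pos": joint angles; "joint_vel": joint speeds; "tau": joint torques, N m; "eef_pos": TCP position; "tool_rot": TCP orientation; "ft_force": force on the tool from outside, world axes, zero at the start; "ft_torque": the same for the moment, N m; "grip_width": finger opening in m; "grasp_force": force on a finger pad.
Only numpy, scipy, OpenCV 4.12 (cv2) and the standard library are available. Lean on these libraries where they do the work, as an engineer would, in place of code of your own. Each camera call takes 0.05 s, during which the arm holds its last target. There are 200 camera calls.

## Working session

There is one attempt and no reset: what is moved stays moved. The work goes in short steps, Python scripts to look and compute and a tool call to move; the robot and the scene stay as the last step left them, time stands still between calls to the robot, and variables do not carry over. Pictures are saved under pics/ and viewed, at most 10 in all, crops included, and the job is handed in when it is done.

Besides the shell and the picture viewer there is one more tool, called after "Emit:" as name(argument=value, ...) on one line, values as JSON. send_rows: Moves the arm, as the interface text tells. Its arguments: {"type":"object","properties":{"steps":{"type":"string"}},"required":["steps"]}

```bash
mkdir -p pics; cat > h.py <<'E'
from workcell import *
import numpy as np, cv2
def cloud(c):
    K=c["camera_matrix"];z=c["range_z"];v,u=np.mgrid[:z.shape[0],:z.shape[1]]
    P=np.stack([(u-K[0,2])*z/K[0,0],(v-K[1,2])*z/K[1,1],z],-1)
    T=np.linalg.inv(c["extrinsics"]);W=P@T[:3,:3].T+T[:3,3];W[z==0]=np.nan
    return W
def save(c,n): cv2.imwrite("pics/"+n,cv2.cvtColor(c["frame"],cv2.COLOR_RGB2BGR))
def orange(c):
    h=cv2.cvtColor(c["frame"],cv2.COLOR_RGB2HSV)
    return cv2.inRange(h,(5,150,90),(20,255,255))
E
python3 - <<'E'
from h import *
o=get_obs();print({k:np.round(o[k],3) for k in("clock","eef_pos","tool_rot","ft_force","grip_width")})
c=camera("top");save(c,"top.png");W=cloud(c)
n,l,s,ce=cv2.connectedComponentsWithStats(orange(c))
for i in range(1,n):
    if s[i,4]>20:
        p=W[l==i];print(s[i],np.nanmin(p,0).round(3),np.nanmax(p,0).round(3),np.nanmedian(p,0).round(3))
save(camera("scene"),"scene.png")
E
```

```text
{'clock': np.float64(0.0), 'eef_pos': array([ 0.218, -0.449,  0.23 ]), 'tool_rot': array([ 0.975,  0.224, -0.   , -0.001]), 'ft_force': array([-1.567,  0.437,  0.059]), 'grip_width': np.float64(0.085)}
[245 173   7   4  24] [0.595 0.009 0.019] [0.605 0.028 0.037] [0.599 0.017 0.027]
[259 174   7   4  25] [ 0.594 -0.036  0.02 ] [ 0.604 -0.017  0.032] [ 0.6   -0.027  0.026]
[232 176   6   5  23] [0.582 0.053 0.022] [0.594 0.069 0.037] [0.588 0.06  0.029]
[272 177   7   5  24] [ 0.581 -0.077  0.021] [ 0.595 -0.059  0.041] [ 0.588 -0.068  0.031]
[284 184   6   6  24] [ 0.557 -0.114  0.02 ] [ 0.573 -0.098  0.034] [ 0.564 -0.105  0.027]
```

View pics/top.png

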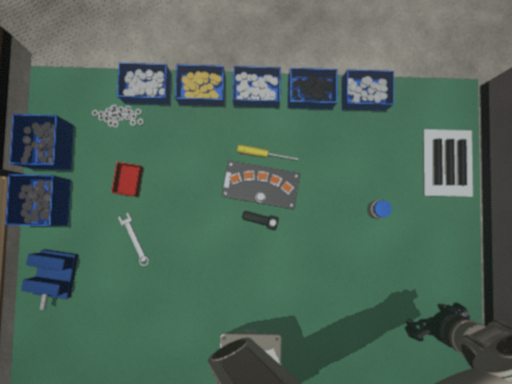

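View pics/scene.png

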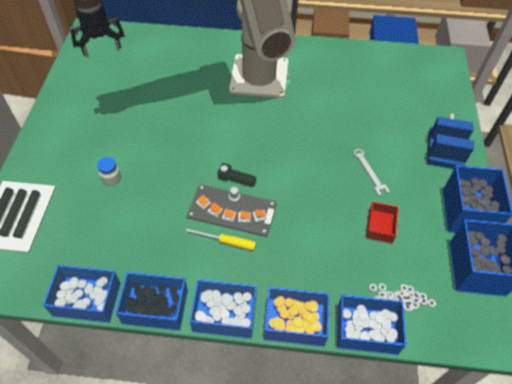

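The top view shows the white bar at about (228,180), so jig +x points along world −y. The flaps run from (235,178) to (287,187). I'll close the fingers and move above the jig for a wrist view.

Emit:
send_rows(steps="-1 0.02 0.0287 0 0 0 -0.117;-1 0.02 0.0287 0 0 0 -0.117;-1 0.02 0.0287 0 0 0 -0.117;-1 0.02 0.0287 0 0 0 -0.117;-1 0.02 0.0287 0 0 0 -0.117")

```text
clock: 0.52
eef_pos: [0.3162, -0.3085, 0.2309]
tool_rot: [0.998, -0.062, -0.0, -0.0]
ft_force: [0.3, -0.4, 1.3]
grip_width: 0.0255
grasp_force: 0.0
```

Emit:
send_rows(steps="-1 0.02 0.0287 0 0 0 0;-1 0.02 0.0287 0 0 0 0;-1 0.02 0.0287 0 0 0 0;-1 0.02 0.0287 0 0 0 0;-1 0.02 0.0287 0 0 0 0")

```text
clock: 0.93
eef_pos: [0.4163, -0.1649, 0.231]
tool_rot: [0.998, -0.059, -0.0, -0.0]
ft_force: [0.4, -0.6, -0.2]
grip_width: 0.0
grasp_force: 0.0
```

Emit:
send_rows(steps="-1 0.02 0.0287 0 0 0 0;-1 0.02 0.0287 0 0 0 0;-1 0.02 0.0287 0 0 0 0;-1 0.02 0.0287 0 0 0 0;-1 0.02 0.0287 0 0 0 0")

```text
clock: 1.35
eef_pos: [0.5146, -0.0391, 0.2309]
tool_rot: [0.999, -0.042, -0.0, -0.008]
ft_force: [0.2, 0.4, 0.2]
grip_width: 0.0001
grasp_force: 0.0
```

```bash
cat >> h.py <<'E'
from scipy.spatial.transform import Rotation as R
def wrist():
    o=get_obs();c=camera("wrist")
    T=np.eye(4);T[:3,:3]=R.from_quat(o["tool_rot"]).as_matrix();T[:3,3]=o["eef_pos"]
    c["extrinsics"]=np.linalg.inv(T@c["T_tool_cam"]);return o,c
def flaps(c):
    """per flap: highest (tip) and lowest (hinge) ends, angle"""
    W=cloud(c);n,l,s,ce=cv2.connectedComponentsWithStats(orange(c))
    for i in range(1,n):
        if s[i,4]<100: continue
        p=W[cv2.erode((l==i).astype(np.uint8),np.ones((3,3)))>0];p=p[~np.isnan(p).any(1)]
        A=np.c_[p[:,:2],np.ones(len(p))];g=np.linalg.lstsq(A,p[:,2],rcond=None)[0]
        print(s[i],p.mean(0).round(4),"z",np.percentile(p[:,2],[2,98]).round(4),"slope",np.arctan(np.hypot(*g[:2])).round(3),"dir",np.degrees(np.arctan2(g[1],g[0])).round(1))
E
python3 - <<'E'
from h import *
o,c=wrist();print({k:np.round(o[k],3) for k in("clock","eef_pos","tool_rot","ft_force","grip_width")})
save(c,"w1.png");flaps(c)
E
```

```text
{'clock': np.float64(1.35), 'eef_pos': array([ 0.515, -0.039,  0.231]), 'tool_rot': array([ 0.999, -0.042, -0.   , -0.008]), 'ft_force': array([0.222, 0.446, 0.234]), 'grip_width': np.float64(0.0)}
[196  91  22  20 301] [0.5995 0.0176 0.0281] z [0.0224 0.0334] slope 0.469 dir -84.2
[233  90  22  17 333] [ 0.5987 -0.0264  0.0266] z [0.0214 0.0315] slope 0.394 dir -98.7
[267  95  23  21 308] [ 0.5875 -0.067   0.0298] z [0.0227 0.0368] slope 0.603 dir -113.4
[162 103  21  21 261] [0.5888 0.0605 0.0292] z [0.0232 0.0352] slope 0.539 dir -70.1
[298 110  26  24 327] [ 0.5646 -0.1057  0.028 ] z [0.0221 0.0336] slope 0.493 dir -126.2
```

View pics/w1.png

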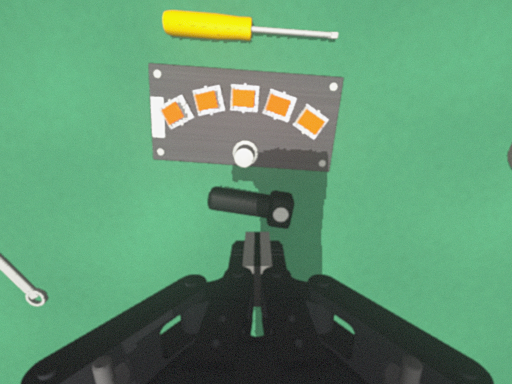

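The wrist view shows five flaps from (175,112) next to the white bar (157,117) to (311,121), all half open. The bushing stands at (244,153). Next I'll go above the approach point, just before hinge 1.

Emit:
send_rows(steps="-1 0.0124 0.0230 -0.02 0 0 0;-1 0.0124 0.0230 -0.02 0 0 0;-1 0.0124 0.0230 -0.02 0 0 0;-1 0.0124 0.0230 -0.02 0 0 0;-1 0.0124 0.0230 -0.02 0 0 0")

```text
clock: 1.82
eef_pos: [0.5737, 0.0165, 0.1299]
tool_rot: [1.0, -0.001, -0.001, -0.031]
ft_force: [0.1, -0.7, -0.2]
grip_width: 0.0001
grasp_force: 0.0
```

Emit:
send_rows(steps="-1 0 0 -0.02 0 0 0;-1 0 0 -0.02 0 0 0;-1 0 0 -0.02 0 0 0;-1 0 0 0 0 0 0;-1 0 0 0 0 0 0")

```text
clock: 2.23
eef_pos: [0.5722, 0.0161, 0.07]
tool_rot: [1.0, -0.002, -0.002, -0.03]
ft_force: [-0.4, -0.8, 0.6]
grip_width: 0.0001
grasp_force: 0.0
```

```bash
python3 - <<'E'
from h import *
o=get_obs();print({k:np.round(o[k],3) for k in("clock","joint_pos","joint_vel","eef_pos","tool_rot")})
print(R.from_quat(o["tool_rot"]).as_matrix().round(3))
E
```

```text
{'clock': np.float64(2.233), 'joint_pos': array([-0.004,  0.501, -0.053,  1.022,  0.061,  3.141]), 'joint_vel': array([-0.001, -0.036,  0.045,  0.006,  0.002,  0.   ]), 'eef_pos': array([0.572, 0.016, 0.07 ]), 'tool_rot': array([ 1.   , -0.002, -0.002, -0.03 ])}
[[ 1.    -0.004 -0.004]
 [-0.003 -0.998  0.061]
 [-0.005 -0.061 -0.998]]
```

Joint 6 has hit its range limit, and the tool tilted slightly as a result. I'll turn it back and straighten it.

Emit:
send_rows(steps="-1 0 0 0.01 0 0 0.12;-1 0 0 0 0 0 0.12;-1 0 0 0 0 0 0.12;-1 0 0 0 0 0 0;-1 0 0 0 0 0 0")

```text
clock: 2.65
eef_pos: [0.5748, 0.0161, 0.0829]
tool_rot: [0.984, 0.176, -0.004, -0.03]
ft_force: [0.2, -0.3, 0.4]
grip_width: -0.0002
grasp_force: 0.0
```

```bash
python3 - <<'E'
from h import *
o=get_obs();print({k:np.round(o[k],4) for k in("clock","joint_pos","eef_pos","tool_rot")})
print(R.from_quat(o["tool_rot"]).as_matrix().round(3))
E
```

```text
{'clock': np.float64(2.65), 'joint_pos': array([-2.0000e-03,  5.0300e-01, -1.1500e-02,  1.0754e+00,  5.6900e-02,
        2.7851e+00]), 'eef_pos': array([0.5748, 0.0161, 0.0829]), 'tool_rot': array([ 0.9839,  0.1759, -0.0043, -0.0297])}
[[ 0.938  0.346 -0.019]
 [ 0.346 -0.936  0.057]
 [ 0.002 -0.06  -0.998]]
```

Emit:
send_rows(steps="-1 0 0.019 0 -0.029 -0.01 0;-1 0.001 0.019 0 -0.029 -0.009 0;-1 0.001 0.019 0 0 0 0;-1 0.001 0.02 -0.01 0 0 0;-1 0 0 -0.01 0 0 0")

```text
clock: 3.07
eef_pos: [0.578, 0.0968, 0.0627]
tool_rot: [0.984, 0.178, 0.001, -0.0]
ft_force: [-0.4, 0.2, 0.7]
grip_width: -0.0002
grasp_force: 0.0
```

Emit:
send_rows(steps="-1 0 0 -0.01 0 0 0;-1 0 0 -0.01 0 0 0;-1 0 0 -0.01 0 0 0;-1 0 0 0 0 0 0;-1 0 0 0 0 0 0")

```text
clock: 3.48
eef_pos: [0.5759, 0.0922, 0.0303]
tool_rot: [0.984, 0.177, -0.003, 0.0]
ft_force: [-0.3, -0.0, -0.5]
grip_width: -0.0002
grasp_force: 0.0
```

```bash
python3 - <<'E'
from h import *
o,c=wrist();print({k:np.round(o[k],4) for k in("clock","joint_pos","eef_pos","ft_force")})
print(R.from_quat(o["tool_rot"]).as_matrix().round(3)); save(c,"w2.png"); flaps(c)
E
```

```text
{'clock': np.float64(3.4833), 'joint_pos': array([ 1.5910e-01,  5.6320e-01, -6.2200e-02,  9.5080e-01, -7.0000e-04,
        2.9454e+00]), 'eef_pos': array([0.5759, 0.0922, 0.0303]), 'ft_force': array([-0.3001, -0.0039, -0.5335])}
[[ 0.938  0.348 -0.005]
 [ 0.348 -0.938 -0.002]
 [-0.005 -0.    -1.   ]]
[ 289  222   49   41 1463] [0.5893 0.0617 0.0288] z [0.0216 0.0354] slope 0.536 dir -68.5
[ 356  225   62   48 1683] [0.6001 0.0186 0.0277] z [0.0213 0.0335] slope 0.465 dir -83.4h.py:24: RuntimeWarning: Mean of empty slice.
  print(s[i],p.mean(0).round(4),"z",np.percentile(p[:,2],[2,98]).round(4),"slope",np.arctan(np.hypot(*g[:2])).round(3),"dir",np.degrees(np.arctan2(g[1],g[0])).round(1))
  ret = um.true_divide(
Traceback (most recent call last):
  File "h.py", line 24, in flaps
    print(s[i],p.mean(0).round(4),"z",np.percentile(p[:,2],[2,98]).round(4),"slope",np.arctan(np.hypot(*g[:2])).round(3),"dir",np.degrees(np.arctan2(g[1],g[0])).round(1))
                                      ~~~~~~~~~~~~~^^^^^^^^^^^^^^^
IndexError: index -1 is out of bounds for axis 0 with size 0
```

View pics/w2.png

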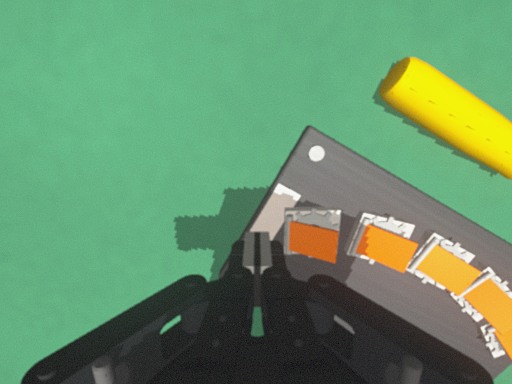

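The fingertips (258,235) stand just before flap 1's hinge (288,235). I'll lower to 22 mm and stroke flap 1.

Emit:
send_rows(steps="-1 0 0 -0.0085 0 0 0;-1 0.003 -0.008 0 0 0 0;-1 0.003 -0.008 0 0 0 0;-1 0.003 -0.008 0 0 0 0;-1 0.003 -0.008 0 0 0 0")

```text
clock: 3.95
eef_pos: [0.5895, 0.0601, 0.0232]
tool_rot: [0.984, 0.177, -0.001, 0.0]
ft_force: [-0.5, 0.2, -0.2]
grip_width: 0.0002
grasp_force: 0.1
```

Emit:
send_rows(steps="-1 0.002 -0.006 -0.001 0 0 0;-1 0.002 -0.006 -0.0006 0 0 0;-1 0.001 -0.004 0 0 0 0;-1 0 0 0 0 0 0;-1 0 0 0 0 0 0")

```text
clock: 4.37
eef_pos: [0.5938, 0.0449, 0.0212]
tool_rot: [0.984, 0.177, -0.001, 0.0]
ft_force: [0.6, 0.1, -0.7]
grip_width: -0.0
grasp_force: 0.0
```

```bash
sed -i 's/if s\[i,4\]<100: continue/if s[i,4]<150: continue/; s/^        A=np/        if len(p)<50: continue\n        A=np/' h.py
python3 - <<'E'
from h import *
o,c=wrist();print({k:np.round(o[k],4) for k in("clock","eef_pos","ft_force")});save(c,"w3.png"); flaps(c)
E
```

```text
{'clock': np.float64(4.3667), 'eef_pos': array([0.5938, 0.0449, 0.0212]), 'ft_force': array([ 0.5738,  0.0869, -0.6723])}
[206 228  49  30 978] [0.5895 0.0644 0.0206] z [0.0195 0.0218] slope 0.02 dir -40.2
[ 281  232   53   46 1507] [0.6008 0.0183 0.0279] z [0.0217 0.0337] slope 0.47 dir -83.7
[ 342  253   63   55 1711] [ 0.5992 -0.0261  0.0266] z [0.0213 0.0317] slope 0.386 dir -98.0
[ 395  289   81   73 2004] [ 0.5861 -0.0727  0.0283] z [0.0215 0.0371] slope 0.195 dir -17.1
```

View pics/w3.png

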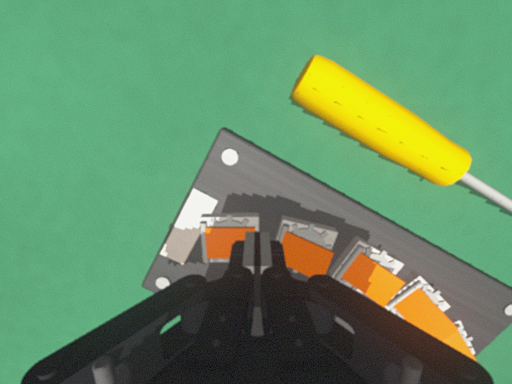

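Flap 1 is flat (slope 0.02), and flap 2 still stands at (305,255). I'll continue over flaps 2 and 3.

Emit:
send_rows(steps="-1 0.002 -0.0065 0.0004 0 0 0;-1 0.002 -0.0065 0 0 0 0;-1 0.001 -0.008 0 0 0 0;-1 0.001 -0.008 0 0 0 0;-1 0.001 -0.008 0 0 0 0")

```text
clock: 4.83
eef_pos: [0.6009, 0.0072, 0.0217]
tool_rot: [0.984, 0.177, -0.001, 0.0]
ft_force: [0.1, 0.7, -0.3]
grip_width: -0.0002
grasp_force: 0.1
```

Emit:
send_rows(steps="-1 0.0005 -0.006 0 0 0 0;-1 0 0 0 0 0 0;-1 0 -0.007 0 0 0 0;-1 -0.0005 -0.007 0 0 0 0;-1 0 0 0 0 0 0")

```text
clock: 5.25
eef_pos: [0.6007, -0.0131, 0.0217]
tool_rot: [0.984, 0.177, -0.002, 0.001]
ft_force: [-0.9, -0.3, 0.6]
grip_width: 0.0001
grasp_force: 0.1
```

```bash

python3 - <<'E'
from h import *
o,c=wrist();print({k:np.round(o[k],4) for k in("clock","eef_pos","ft_force")});save(c,"w4.png"); flaps(c)
E
```

```text
{'clock': np.float64(5.25), 'eef_pos': array([ 0.6007, -0.0131,  0.0217]), 'ft_force': array([-0.8677, -0.3231,  0.5743])}
[ 103  205   55   33 1608] [0.5901 0.0595 0.0206] z [0.0195 0.0218] slope 0.02 dir -53.2
[ 181  209   54   41 1541] [0.6002 0.0169 0.0209] z [0.0196 0.0222] slope 0.036 dir -75.1
[269 234  39  43 563] [ 0.6015 -0.0347  0.0229] z [0.0209 0.0243] slope 0.107 dir -96.7
```

Emit:
send_rows(steps="-1 -0.0011 -0.0072 0 0 0 0;-1 -0.0011 -0.0072 0 0 0 0;-1 -0.0011 -0.0072 0 0 0 0;-1 -0.0011 -0.0072 0 0 0 0;-1 0 0 0 0 0 0")

```text
clock: 5.72
eef_pos: [0.596, -0.0423, 0.0216]
tool_rot: [0.984, 0.177, -0.002, 0.001]
ft_force: [0.0, -0.3, -0.3]
grip_width: 0.0002
grasp_force: 0.0
```

Emit:
send_rows(steps="-1 -0.002 -0.007 0 0 0 0;-1 -0.002 -0.007 0 0 0 0;-1 -0.0033 -0.0075 0 0 0 0;-1 -0.0033 -0.0075 0 0 0 0;-1 -0.0033 -0.0075 0 0 0 0")

```text
clock: 6.13
eef_pos: [0.5818, -0.078, 0.0216]
tool_rot: [0.984, 0.177, -0.002, 0.0]
ft_force: [-0.0, -0.3, 0.2]
grip_width: 0.0001
grasp_force: 0.1
```

```bash

python3 - <<'E'
from h import *
o,c=wrist();print({k:np.round(o[k],4) for k in("clock","eef_pos","ft_force")});save(c,"w5.png"); flaps(c)
E
```

```text
{'clock': np.float64(6.1333), 'eef_pos': array([ 0.5818, -0.078 ,  0.0216]), 'ft_force': array([-0.0159, -0.3009,  0.1973])}
[   0  132   49   39 1632] [0.5906 0.0566 0.0207] z [0.0194 0.022 ] slope 0.024 dir -63.7
[  73  137   58   48 1979] [0.6002 0.0167 0.0209] z [0.0194 0.0223] slope 0.038 dir -69.9
[ 151  164   61   52 1718] [ 0.5984 -0.0265  0.0208] z [0.0195 0.0223] slope 0.034 dir -82.0
[217 207  49  37 865] [ 0.5896 -0.0642  0.0207] z [0.0194 0.0219] slope 0.026 dir -115.8
[285 260  19  22 205] [ 0.5749 -0.1042  0.0237] z [0.0209 0.0266] slope 0.454 dir -121.3
```

View pics/w5.png

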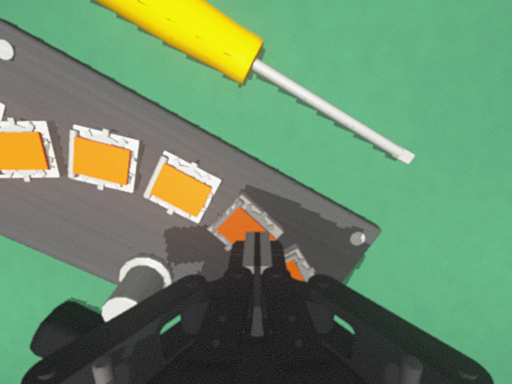

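Flaps 1–4 are flat, and flap 5 still stands at (295,270). I'll finish the stroke and lift off.

Emit:
send_rows(steps="-1 -0.003 -0.0065 0 0 0 0;-1 -0.003 -0.0065 0 0 0 0;-1 -0.0052 -0.0066 0 0 0 0;-1 -0.0052 -0.0066 0 0 0 0;-1 -0.0052 -0.0066 0 0 0 0")

```text
clock: 6.6
eef_pos: [0.5601, -0.1105, 0.0216]
tool_rot: [0.984, 0.178, -0.002, 0.0]
ft_force: [0.0, -1.1, 0.4]
grip_width: -0.0003
grasp_force: 0.1
```

Emit:
send_rows(steps="-1 -0.005 -0.0064 0 0 0 0;-1 -0.003 -0.004 0 0 0 0;-1 0 0 0 0 0 0;-1 0 0 0.02 0 0 0;-1 0 0 0.04 0 0 0")

```text
clock: 7.02
eef_pos: [0.5484, -0.1193, 0.0771]
tool_rot: [0.984, 0.177, -0.007, -0.002]
ft_force: [0.5, -0.1, 0.1]
grip_width: -0.0002
grasp_force: 0.0
```

Emit:
send_rows(steps="-1 -0.02 0 0.03 0 0 0;-1 -0.02 0 0.03 0 0 0;-1 -0.02 0.01 0.03 0 0 0;-1 -0.02 0.02 0.02 0 0 0;-1 0 0 0 0 0 0")

```text
clock: 7.43
eef_pos: [0.4722, -0.0886, 0.1966]
tool_rot: [0.984, 0.178, 0.002, 0.001]
ft_force: [-0.7, 0.6, -0.0]
grip_width: -0.0001
grasp_force: 0.0
```

```bash

python3 - <<'E'
from h import *
o,c=wrist();print({k:np.round(o[k],4) for k in("clock","eef_pos","ft_force")});save(c,"w6.png"); flaps(c)
E
```

```text
{'clock': np.float64(7.4333), 'eef_pos': array([ 0.4722, -0.0886,  0.1966]), 'ft_force': array([-0.6906,  0.6286, -0.0053])}
[145   5  30  22 364] [0.5894 0.0666 0.0205] z [0.0189 0.0221] slope 0.019 dir -74.8
```

View pics/w6.png

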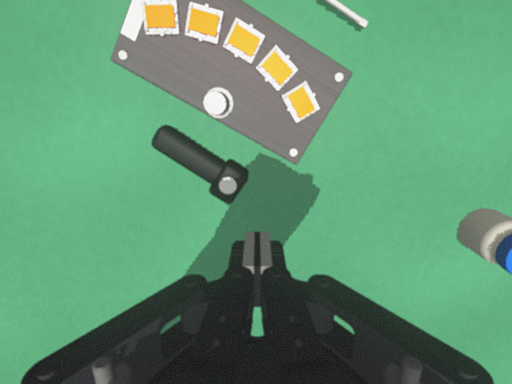

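All five flaps look flat. The lighter hue fell outside my colour mask, so I'll widen it and check the slopes before handing in.

```bash
sed -i 's/(20,255,255)/(26,255,255)/' h.py
python3 - <<'E'
from h import *
o,c=wrist(); flaps(c)
E
```

```text
[143   5  30  22 580] [0.5891 0.0591 0.0206] z [0.0188 0.0221] slope 0.022 dir -68.5
[187   8  30  28 567] [0.5994 0.0165 0.0208] z [0.0191 0.0224] slope 0.035 dir -100.5
[227  25  31  31 529] [ 0.5983 -0.0273  0.0208] z [0.0192 0.0226] slope 0.032 dir -90.1
[262  53  29  32 469] [ 0.586  -0.0694  0.0208] z [0.0192 0.0223] slope 0.032 dir -93.2
[288  88  25  30 419] [ 0.5633 -0.1071  0.0209] z [0.0195 0.0223] slope 0.02 dir -134.3
```

```bash
python3 -c "
from workcell import *
print(job_done())"
```

```text
the job is handed in; nothing more can be done
None
```

All five flaps were stroked flat in order from the white bar (measured slopes of 0.035 rad or less), nothing else was seen to move, and the job is handed in; no verdict was returned.

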